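# Unlatch the microcentrifuge and hold its lid open

## Robot

A 6-joint arm with a two-finger parallel gripper is mounted at the origin on the work surface. World frame = base frame: x ahead of the robot, y to its left, z up, the work surface at z = 0. Lengths are in mm, angles in degrees, forces in N, time in s.
With the tool pointing down it reaches from about 350 to 875 mm from the base axis. Payload 4.2 kg.
Tool frame: the origin (TCP) lies midway between the tips of the shut fingers; the grasp point (between the pads) lies 19 mm behind it; y points along the fingers, z is the direction in which the jaws open and shut, and the axes are right-handed (so a half turn about y gives the same grasp; the last joint's range is limited). The gripper opens to 85 mm and grips with 20 to 120 N. Pads are 22 mm wide; open, the fingers measure 114 mm over their backs; the gripper's body (76 mm by 85 mm) begins 54 mm behind the grasp point. The pads swing forward as they close: fully open they stand 13 mm farther back than shut.
Start: joints at [78.988, 22.042, 0.453, 0, -68.411, -14.817], TCP at [272.27, 562.555, 231.312] pointing down, gripper open.
Joint ranges: [-179.83, 179.83], [-69.29, 118.12], [-61.27, 80.66], [-181.25, 117.63], [-171.15, -9.14], [-177.46, 177.46]. Speed limits (degrees/s): [159.86, 159.86, 180, 180, 180, 180].

## Interface

Orientations are given as a 3x3 rotation matrix whose columns are the frame's x, y, z axes.
In Python, from station import arm gives the robot as it stands.
- The arm moves only by the tool drive_tool, never from a script. Its argument "rows" is a list of rows, each a list of 7 numbers: the shift along the tool's x, y, z in mm, then the turn, a rotation vector about the tool's x, y, z in rad, then the closure, from -1 (fully open) to 1 (shut). In form: [[tx, ty, tz, wx, wy, wz, fingers], ...]. A call has 1 to 8 rows; each row is the pose to reach, as a shift and turn from the pose measured when the call began, along the tool's axes at that moment; what a row does not reach only later rows make up. A row lasts 1/10 s, in which the tool goes at most 50 mm and 8.59 degrees, less where a joint would pass 70% of its speed; a pose out of reach is approached as far as the arm can. A call with a gripper value outside its range is refused whole. The fingers move at their own pace and stop on an object; "grip_force" is the grip in N (left out, the last holds). Time passes only in rows, so rows that repeat a pose let the fingers close. It gives the time, the measured TCP pose, the force and the opening at its end, in the units of the state.
- arm.get_state(): the state, without advancing time (a new reading comes with each control period).
- arm.grab_frame(name): name is "scene" or "top" or "wrist"; returns a dict with "pixels" (480x640x3 uint8, blue, green, red), "fx", "fy", "cx", "cy" (pixels), "R" (3x3) and "t" (3): a world point X has camera coordinates R X + t; the wrist camera has in their place "mount" (4x4, takes a point from camera to tool coordinates, whose origin is the TCP and whose axes are the tool frame's). Camera axes: x right, y down, z forward; pixel columns grow to the right and rows downward; lengths in mm; the calibration is good to about 2 mm. The wrist camera is an equidistant fisheye: a pixel r from the principal point sees the ray r / f radians off the axis. A picture is of the moment at which its call begins: read the wrist's pose just before it. There is no depth.
- arm.job_done(): hands the job in, once; it reports no verdict.
The state is a dict: "clock": time; "joint_pos": joint angles; "joint_velocities": joint speeds; "joint_efforts": joint torques, N m; "position": TCP position; "ee_rot": TCP orientation; "force": force on the tool from outside, world axes, zero at the start; "torque": the same for the moment, N m; "grip_width": finger opening in mm.
Only numpy, scipy, OpenCV 4.12 (cv2) and the standard library are available. Lean on these libraries where they do the work, as an engineer would, in place of code of your own. Each camera call takes 0.05 s, during which the arm holds its last target.

## Task

Turn the blue turnbutton on the front of the bench centrifuge a quarter turn outwards, so that it lies along the front edge clear of the lid, then lift the lid by its handle and hold it open at 50 degrees from shut (within five degrees) so that a colleague can get at the rotor. The lid falls shut by itself, so do not let it drop at any time, and finish while still holding it still at that angle; leave the other things on the bench where they are.

Things in the scene. Friction and masses are not known exactly. Their poses are not given: they have to be found in the camera images.
- centrifuge: fixed white bench microcentrifuge, 325 (x) x 280 (y) x 140 mm tall to its top deck; origin at its foot on the table, 150 mm behind its front face and midway across; its x points from its front (robot side) to its rear, y to the left as seen from the robot, z up
- lid (a joint): opening angle of the lid, rad: 0 = shut, 0.873 = 50 degrees; stops at 1.35. The lid is a grey-white flap 190 x 240 x 18 mm with a round clear window, about 0.4 to 0.75 kg, no spring or stay: it falls shut from any angle, and the closed turnbutton blocks it
- lid_hinge (a point): point on the lid's hinge axis, at the middle of its rear lower edge; the axis is the centrifuge's y. Fixed on the centrifuge, 90 mm behind its origin and 140 mm above the table
- lid_handle (a point): middle of the lid handle's grip bar: a dark U-shaped handle standing up from the lid near its front edge; the round bar, 12 mm thick and 90 mm long, runs along the centrifuge's y, its middle 44 mm above the lid's top face (38 mm free beneath the bar). With the lid shut this point is 175 mm in front of the hinge axis and 62 mm above it, 30 mm to the right of the centre line; it turns about the hinge axis with the lid. The bar may turn between the finger pads
- latch (a joint): angle of the turnbutton, rad: 0 = blade straight back over the lid's front edge (secured), grows anticlockwise seen from above; 1.57 = blade along the front edge pointing to the left, away from the handle. It is clear of the lid beyond about 1.3; stops at -0.35 and 1.65. Starts secured, between -0.25 and 0.25. Stays where it is left (friction 0.05 N m)
- latch_grip (a point): grip point of the blue turnbutton, on its upright pivot axis, 122 mm in front of and 85 mm to the left of the centrifuge's origin, 190 mm above the table. An upright thumb fin 44 mm long, 10 mm thick and 30 mm tall is centred on the pivot along the blade (its top is 8 mm above this point, its foot 22 mm below); beneath it lies the flat blade, 16 mm wide, 8 mm thick, reaching 50 mm from the pivot. The x axis points along the blade, z up
- tube_rack: blue sample-tube rack with red and yellow capped tubes, 70 x 200 x 100 mm, origin under its centre (bystander, leave alone)
- tip_box: orange pipette-tip box with a clear lid, 89 x 129 x 67 mm, origin under its centre (bystander)
- reagent_bottle: amber reagent bottle, 60 mm across, 130 mm tall, origin under its centre (bystander)
- beaker: clear beaker, 68 mm across, 85 mm tall, origin under its centre (bystander)
- sample_jar: white jar with a red cap, 56 mm across, 70 mm tall, origin under its centre (bystander)
- marker: marker pen lying on the table, about 135 mm long, 14 mm thick, origin under the middle of its barrel (bystander)
- timer: small white bench timer, 36 x 62 x 20 mm, lying on the rear deck of the centrifuge behind the lid, origin under its centre (bystander)

How it is judged:
By the outcome, as a careful person would: the job done as asked, in the order asked, and still so for the second after the job is handed in, while the arm keeps its last pose, push and grip.
It also fails if it takes over 51 s, if anything falls off the work surface, if the arm or the gripper's body presses on something with over 40 N, if the wrist force passes 120 N, or if a joint passes its speed limit or range.

## Working session

There is one attempt and no reset: what is moved stays moved. The work goes in short steps, Python scripts to look and compute and a tool call to move; the robot and the scene stay as the last step left them, time stands still between calls to the robot, and variables do not carry over. Pictures are saved under pics/ and viewed, and the job is handed in when it is done.

Besides the shell and the picture viewer there is one more tool, called by a JSON object that holds its "fn" and its "kwargs". drive_tool: Moves the arm, as the interface text tells. Its arguments: {"type":"object","properties":{"rows":{"type":"array","items":{"type":"array","items":{"type":"number"}}},"grip_force":{"type":"number"}},"required":["rows"]}

```bash
ls; mkdir -p pics
python3 - <<'E'
from station import arm
import cv2,json,pickle
s=arm.get_state()
for k,v in s.items(): print(k,v)
d={}
for n in("scene","top","wrist"):
    f=arm.grab_frame(n);d[n]=f
    cv2.imwrite(f"pics/{n}0.png",f["pixels"])
    print(n,{k:v for k,v in f.items() if k!="pixels"})
pickle.dump((s,d),open("f0.pkl","wb"))
E
```

```text
pics
clock 0.0
joint_pos [ 7.89882340e+01  2.20900970e+01  3.78903805e-01 -2.85441752e-02
 -6.84108500e+01 -1.48173797e+01]
joint_velocities [ 0.01443101 -0.06025039  0.02966287 -0.00298737 -0.06745484 -0.00735191]
joint_efforts [-1.02260365e-03 -3.92286301e+01  1.88410091e+01  4.18608338e+00
 -4.43213081e-03 -1.63447368e-06]
position [272.02642244 562.04109757 230.22375216]
ee_rot [[-9.00017204e-01 -8.61565107e-04 -4.35853519e-01]
 [ 4.35854359e-01 -2.00230827e-03 -9.00014982e-01]
 [-9.72916010e-05 -9.99997624e-01  2.17762880e-03]]
force [-0.05015981 -0.20688778  0.66022388]
torque [ 0.01918405  0.00767646 -0.05026407]
grip_width 85.35535908538596
scene {'fx': 433.7228518484227, 'fy': 433.7228518484227, 'cx': 315.7278328065806, 'cy': 242.32012266583413, 'R': array([[ 0.86966883,  0.49349016,  0.01198288],
       [ 0.40235448, -0.69458083, -0.59637936],
       [-0.28598427,  0.5234739 , -0.80261328]]), 't': array([-476.87754285, -137.68387076, 1387.24598382])}
top {'fx': 564.1076717266864, 'fy': 564.1076717266864, 'cx': 335.2059529867175, 'cy': 240.17480923180167, 'R': array([[-0.0168643 , -0.99982613, -0.0079566 ],
       [-0.99326935,  0.01766467, -0.11447251],
       [ 0.11459316,  0.00597254, -0.99339455]]), 't': array([  26.2006878 ,  549.00401136, 1363.30140971])}
wrist {'fx': 371.64829954431775, 'fy': 371.64829954431775, 'cx': 325.11293653277875, 'cy': 234.4073560848878, 'mount': array([[-5.47462129e-04,  9.53856832e-01,  3.00261292e-01,
        -7.61726608e+01],
       [-9.00623059e-04, -3.00261686e-01,  9.53856440e-01,
        -1.43077672e+02],
       [ 9.99999445e-01,  2.51778034e-04,  1.02344736e-03,
        -1.17638060e+00],
       [ 0.00000000e+00,  0.00000000e+00,  0.00000000e+00,
         1.00000000e+00]])}
```

View pics/scene0.png

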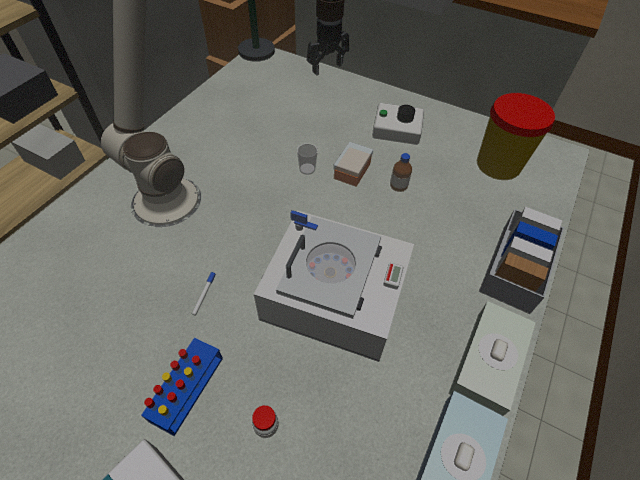

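View pics/top0.png

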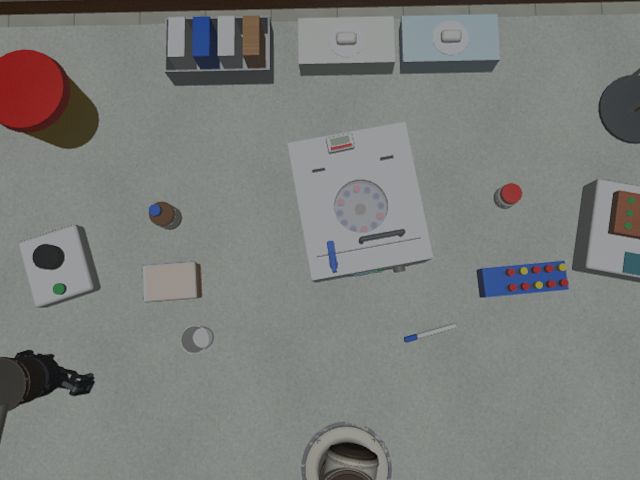

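View pics/wrist0.png

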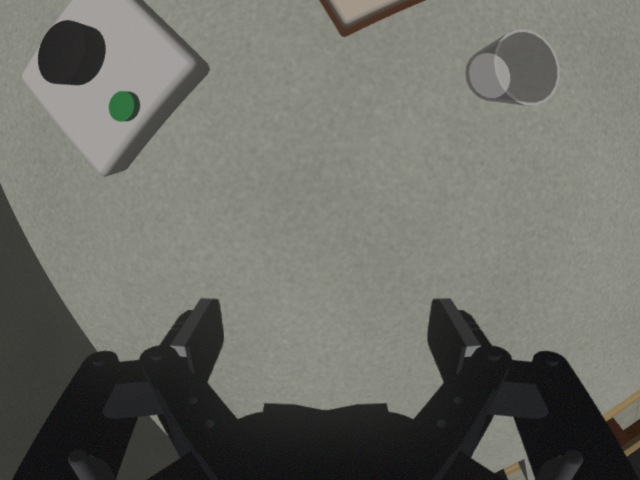

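The top view shows the centrifuge centred near (360,200), the blue turnbutton at (332,257), the handle bar from (362,240) to (403,233), and the timer at (341,143). Next I'll measure them.

```bash
cat > h.py <<'E'
import numpy as np,cv2,pickle
def ray(f,u,v):
    d=np.array([(u-f["cx"])/f["fx"],(v-f["cy"])/f["fy"],1.]);R=np.array(f["R"]);t=np.array(f["t"])
    return -R.T@t, R.T@d
def onz(f,u,v,z):
    c,d=ray(f,u,v); return c+d*(z-c[2])/d[2]
def proj(f,X):
    p=np.array(f["R"])@np.array(X,float)+f["t"]; return f["fx"]*p[0]/p[2]+f["cx"],f["fy"]*p[1]/p[2]+f["cy"]
E
python3 - <<'E'
from h import *
s,d=pickle.load(open("f0.pkl","rb"))
f=d["top"];im=f["pixels"]
cv2.imwrite("pics/topc.png",cv2.resize(im[110:300,270:450],None,fx=3.15,fy=3.15,interpolation=cv2.INTER_CUBIC))
g=d["scene"]["pixels"]
cv2.imwrite("pics/scenec.png",cv2.resize(g[200:360,245:425],None,fx=3.5,fy=3.5,interpolation=cv2.INTER_CUBIC))
hsv=cv2.cvtColor(im,cv2.COLOR_BGR2HSV)
m=cv2.inRange(hsv,(100,120,40),(130,255,255));m[:, :300]=0;m[:,360:]=0;m[:220]=0;m[290:]=0
n=np.argwhere(m)[:,::-1].astype(np.float32);print("blue",len(n),cv2.minAreaRect(n),n.min(0),n.max(0))
m=cv2.inRange(hsv,(0,0,0),(180,255,75));q=m.copy();q[:, :350]=0;q[:,410:]=0;q[:225]=0;q[250:]=0
n=np.argwhere(q)[:,::-1].astype(np.float32);print("handle",len(n),cv2.minAreaRect(n))
# deck contour: white bright
gr=cv2.cvtColor(im,cv2.COLOR_BGR2GRAY);print(gr[150,300],gr[200,280],gr[270,400])
E
```

```text
blue 175 ((331.96209716796875, 256.0806884765625), (30.409793853759766, 6.23029899597168), 81.46923065185547) [327. 241.] [336. 271.]
handle 117 ((381.269287109375, 235.84619140625), (6.079599857330322, 46.0872917175293), 78.69007110595703)
153 133 94
```

View pics/topc.png

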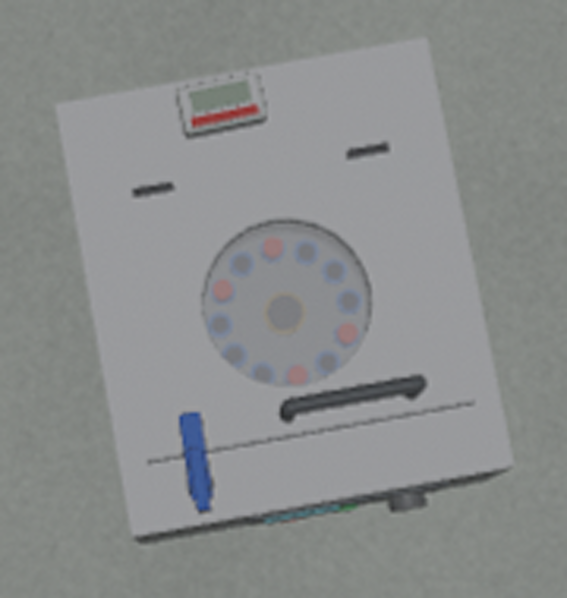

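View pics/scenec.png

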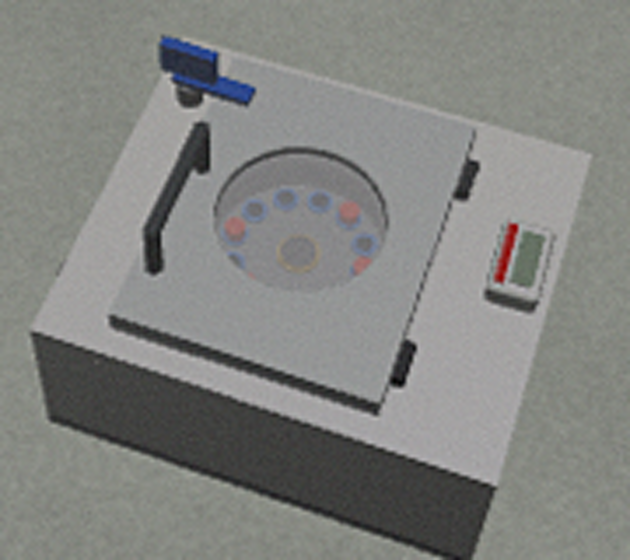

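```bash
cat > pose.py <<'E'
from h import *
from scipy.optimize import least_squares
s,d=pickle.load(open("f0.pkl","rb"))
T=lambda x,y:(x/3.15+270-.34,y/3.15+110-.34)
S=lambda x,y:(x/3.5+245-.36,y/3.5+200-.36)
# centrifuge x: front -150..175 ; y +-140
obs=[("top",T(134,538),(-150,140,140)),("top",T(57,103),(175,140,140)),("top",T(428,38),(175,-140,140)),("top",T(512,465),(-150,-140,140)),
("scene",S(33,332),(-150,-140,140)),("scene",S(494,487),(175,-140,140)),("scene",S(592,155),(175,140,140)),
("top",T(355,395),(-85,-30,202)),("scene",S(178,180),(-85,-30,202))]
def res(p,o=obs):
    c,sn=np.cos(p[2]),np.sin(p[2]);r=[]
    for n,uv,X in o:
        W=[p[0]+c*X[0]-sn*X[1],p[1]+sn*X[0]+c*X[1],X[2]]
        r+=list(np.subtract(proj(d[n],W),uv))
    return np.array(r)
for o in(obs,[a for a in obs if a[0]=="top"],[a for a in obs if a[0]=="scene"]):
    q=least_squares(res,[600,0,0],args=(o,));print(q.x[:2],np.degrees(q.x[2]));print(q.fun.reshape(-1,2).round(1).tolist())
f=d["top"]
for a,b in[((382.5,235.3),202)]:print("handle",onz(f,*a,b))
print("fin-ish",onz(f,332,257,190), "blade tip", onz(f,*T(190,412),176), "fin front end top",onz(f,*T(205,510),198))
E
python3 pose.py
```

```text
[618.41775898 -43.81175426] 9.360561799167398
[[-0.2, -0.7], [-0.1, -0.1], [0.3, -0.7], [1.4, 0.3], [-1.0, -1.2], [0.7, -0.5], [0.2, -0.6], [0.2, -0.2], [-0.2, -0.5]]
[617.81340751 -43.06748822] 9.351689370546302
[[-0.5, -0.4], [-0.4, 0.1], [-0.0, -0.4], [1.0, 0.6], [-0.2, 0.1]]
[619.33805149 -45.24093253] 9.417385309026871
[[-1.0, -0.5], [0.9, 0.2], [0.3, -0.1], [-0.2, 0.1]]
handle [538.54244351 -87.10802569 202.        ]
fin-ish [494.26747467  23.35548329 190.        ] blade tip [532.30611403  27.4104197  176.        ] fin front end top [461.89499283  17.84765039 198.        ]
```

```bash
cat >> h.py <<'E'
from scipy.spatial.transform import Rotation as Ro
def down(yaw,pitch=0):
    "tool y down (tilted), z axis horizontal at yaw deg"
    a=np.radians(yaw);z=np.array([np.cos(a),np.sin(a),0]);y=np.array([0,0,-1.]);x=np.cross(y,z)
    return np.stack([x,y,z],1)
def step(s,P,R):
    R0=np.array(s["ee_rot"]);t=R0.T@(np.array(P)-s["position"]);w=Ro.from_matrix(R0.T@R).as_rotvec()
    print("shift",t.round(1),"rot",w.round(3), "pos",np.round(s["position"],1),"F",np.round(s["force"],1),"w",round(s["grip_width"],1),"clk",s["clock"],"j",np.round(s["joint_pos"],0))
E
cat > go.py <<'E'
import sys
from h import *
from station import arm
x,y,z,yaw=map(float,sys.argv[1:5])
s=arm.get_state();step(s,[x,y,z],down(yaw))
yz=np.array(s["ee_rot"])[:,2];print("yaw",np.degrees(np.arctan2(yz[1],yz[0])).round(2))
E
python3 go.py 484 20.4 260 98
```

```text
shift [-426.8  -28.8  395.3] rot [-0.000e+00  2.551e+00 -2.000e-03] pos [272.1 562.2 230.5] F [-0.3 -0.4  0. ] w 85.1 clk 0.15 j [ 79.  22.   0.  -0. -68. -15.]
yaw -115.84
```

{"fn": "drive_tool", "kwargs": {"rows": [[-25,-29,23,0,0.14,0,-1],[-61,-29,56,0,0.28,0,-1],[-97,-29,90,0,0.42,0,-1],[-133,-29,123,0,0.56,0,-1],[-169,-29,156,0,0.7,0,-1],[-205,-29,190,0,0.84,0,-1],[-241,-29,223,0,0.98,0,-1],[-277,-29,256,0,1.12,0,-1]]}}

```text
clock: 0.95
position: [410.0, 209.1, 260.0]
ee_rot: [[0.005, -0.001, -1.0], [1.0, -0.001, 0.005], [-0.001, -1.0, 0.0]]
force: [0.6, 0.9, -0.4]
grip_width: 85.1
```

```bash
python3 go.py 484 20.4 260 98
```

```text
shift [-188.3    0.2  -75.1] rot [ 1.000e-03  1.426e+00 -1.000e-03] pos [410.  209.1 260. ] F [ 0.6  0.9 -0.4] w 85.1 clk 0.95 j [ 47.   4. -19.   0. -67. -48.]
yaw 179.69
```

{"fn": "drive_tool", "kwargs": {"rows": [[-35,0,-14,0,0.14,0,-1],[-70,0,-28,0,0.28,0,-1],[-105,0,-42,0,0.42,0,-1],[-140,0,-56,0,0.56,0,-1],[-170,0,-68,0,0.7,0,-1],[-188,0,-75,0,0.84,0,-1],[-188,0,-75,0,0.98,0,-1],[-188,0,-75,0,1.12,0,-1]]}}

```text
clock: 1.75
position: [483.9, 19.8, 259.8]
ee_rot: [[0.906, -0.001, -0.424], [0.424, -0.001, 0.906], [-0.002, -1.0, -0.001]]
force: [-1.0, -0.5, 0.7]
grip_width: 85.2
```

```bash
python3 go.py 484 20.4 260 98
```

```text
shift [ 0.4 -0.2  0.5] rot [ 0.001  0.298 -0.002] pos [483.9  19.8 259.8] F [-1.  -0.5  0.7] w 85.2 clk 1.75 j [ 22.   7. -16.   0. -67. -87.]
yaw 115.08
```

{"fn": "drive_tool", "kwargs": {"rows": [[0,0,0,0,0.14,0,-1],[0,0,0,0,0.28,0,-1],[0,0,0,0,0.298,0,-1],[0,0,0,0,0.298,0,-1]]}}

```text
clock: 2.15
position: [483.7, 19.8, 259.6]
ee_rot: [[0.99, -0.002, -0.142], [0.142, -0.002, 0.99], [-0.002, -1.0, -0.001]]
force: [0.5, 0.4, -0.5]
grip_width: 85.3
```

```bash
python3 go.py 484 20.4 176 98
python3 - <<'E'
from station import arm
import cv2,pickle
s=arm.get_state();f=arm.grab_frame("wrist");cv2.imwrite("pics/w1.png",f["pixels"]);pickle.dump((s,f),open("w1.pkl","wb"))
E
```

```text
shift [ 0.6 83.6  0.7] rot [ 0.001  0.002 -0.002] pos [483.7  19.8 259.6] F [ 0.5  0.4 -0.5] w 85.3 clk 2.15 j [  22.    7.  -16.    0.  -67. -104.]
yaw 98.14
```

View pics/w1.png

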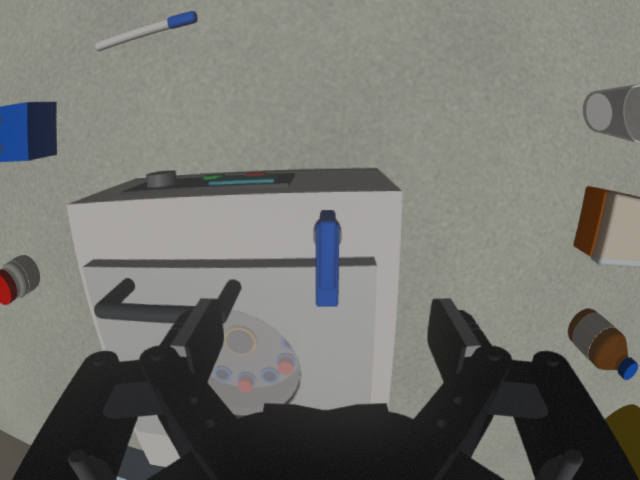

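The wrist view shows the turnbutton upright at column 327 (rows 210–305), centred between the fingers. I'll check where the pivot should project.

```bash
cat >> h.py <<'E'
def wproj(s,f,W):
    p=np.array(s["ee_rot"]).T@(np.array(W,float)-s["position"]);M=np.linalg.inv(f["mount"]);c=M[:3,:3]@p+M[:3,3]
    th=np.arctan2(np.hypot(c[0],c[1]),c[2]);k=th*f["fx"]/np.hypot(c[0],c[1]);return np.round([f["cx"]+k*c[0],f["cy"]+k*c[1]],1)
E
python3 - <<'E'
from h import *
s,f=pickle.load(open("w1.pkl","rb"))
def L(p,x=618,y=-43.5,a=np.radians(9.4)):return [x+np.cos(a)*p[0]-np.sin(a)*p[1],y+np.sin(a)*p[0]+np.cos(a)*p[1],p[2]]
print("grip",L((-122,85,190)))
for n,p in dict(pivtop=(-122,85,198),frontfin=(-144,85,198),rearfin=(-100,85,198),tip=(-72,85,168),cFL=(-150,140,140),cFR=(-150,-140,140),barL=(-85,15,202),barR=(-85,-75,202)).items(): print(n,wproj(s,f,L(p)))
im=f["pixels"];cv2.imwrite("pics/w1c.png",cv2.resize(im[160:340,60:440],None,fx=2.1,fy=2.1,interpolation=cv2.INTER_CUBIC))
E
```

```text
grip [np.float64(483.75548949341186), np.float64(20.432866343114483), 190]
pivtop [324.3 254.8]
frontfin [323.4 218.6]
rearfin [325.1 288.6]
tip [326.  305.7]
cFL [399.5 188.9]
cFR [ 64.8 202.8]
barL [215.6 312.9]
barR [ 99.8 307.4]
```

View pics/w1c.png

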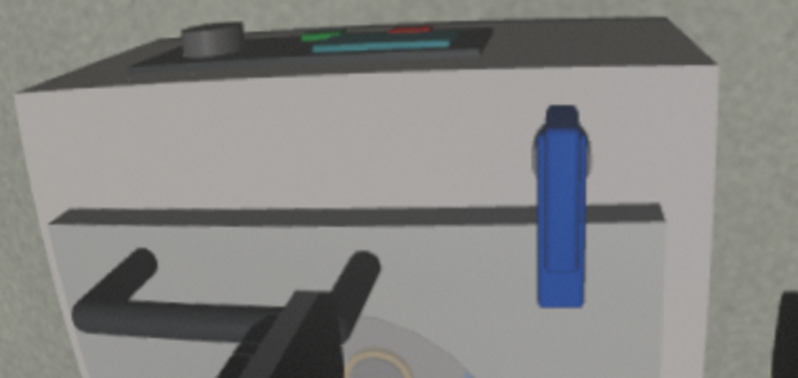

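{"fn": "drive_tool", "kwargs": {"rows": [[0.5,20,1,0,0,0,-1],[0.5,45,1,0,0,0,-0.6],[0.5,65,1,0,0,0,-0.4],[0.5,78,1,0,0,0,-0.3],[0.5,83,1,0,0,0,-0.3],[0.5,83.5,1,0,0,0,-0.3]], "grip_force": 40}}

```text
clock: 2.8
position: [483.8, 20.7, 175.8]
ee_rot: [[0.99, -0.003, -0.143], [0.143, -0.002, 0.99], [-0.003, -1.0, -0.002]]
force: [0.2, -0.8, 0.3]
grip_width: 55.8
```

```bash
python3 go.py 484 20.4 176 98
python3 - <<'E'
from station import arm
import cv2,pickle
s=arm.get_state();f=arm.grab_frame("wrist");cv2.imwrite("pics/w2.png",f["pixels"])
E
```

```text
shift [ 0.2 -0.2 -0.3] rot [ 0.002  0.004 -0.003] pos [483.8  20.7 175.8] F [ 0.2 -0.8  0.3] w 55.8 clk 2.8 j [  22.   11.  -23.    0.  -55. -104.]
yaw 98.21
```

View pics/w2.png

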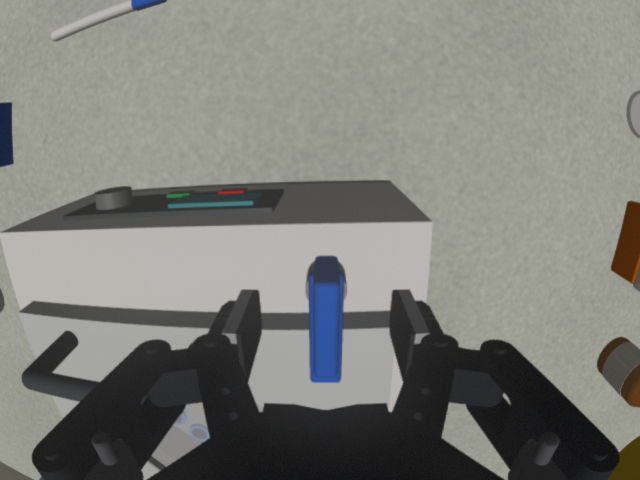

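The fin at column 326 (rows 260–380) sits centred between the pads. Closing on it.

{"fn": "drive_tool", "kwargs": {"rows": [[0,0,0,0,0,0,0.3],[0,0,0,0,0,0,1],[0,0,0,0,0,0,1],[0,0,0,0,0,0,1],[0,0,0,0,0,0,1],[0,0,0,0,0,0,1]]}}

```text
clock: 3.45
position: [484.5, 21.0, 177.1]
ee_rot: [[0.99, -0.0, -0.143], [0.143, -0.001, 0.99], [-0.001, -1.0, -0.001]]
force: [-2.3, 1.7, 5.3]
grip_width: 8.8
```

{"fn": "drive_tool", "kwargs": {"rows": [[0,0,0,0,-0.1,0,1],[0,0,0,0,-0.2,0,1],[0,0,0,0,-0.3,0,1],[0,0,0,0,-0.4,0,1],[0,0,0,0,-0.5,0,1],[0,0,0,0,-0.6,0,1],[0,0,0,0,-0.7,0,1],[0,0,0,0,-0.8,0,1]]}}

```text
clock: 4.25
position: [484.7, 20.7, 177.1]
ee_rot: [[0.584, 0.0, -0.812], [0.812, -0.002, 0.584], [-0.001, -1.0, -0.001]]
force: [0.0, -1.4, 1.6]
grip_width: 9.0
```

```bash
python3 go.py 484.2 20.8 176.5 189
```

```text
shift [-0.2  0.6  0.4] rot [ 0.    -0.781 -0.002] pos [484.7  20.7 177.1] F [ 0.  -1.4  1.6] w 9.0 clk 4.25 j [ 22.  11. -23.   0. -55. -58.]
yaw 144.28
```

{"fn": "drive_tool", "kwargs": {"rows": [[0,0,0,0,-0.1,0,1],[0,0,0,0,-0.2,0,1],[0,0,0,0,-0.3,0,1],[0,0,0,0,-0.4,0,1],[0,0,0,0,-0.5,0,1],[0,0,0,0,-0.6,0,1],[0,0,0,0,-0.7,0,1],[0,0,0,0,-0.79,0,1]]}}

```text
clock: 5.05
position: [485.0, 20.6, 177.1]
ee_rot: [[-0.169, 0.001, -0.986], [0.986, -0.002, -0.169], [-0.002, -1.0, -0.0]]
force: [0.4, -0.1, 0.9]
grip_width: 8.9
```

{"fn": "drive_tool", "kwargs": {"rows": [[0,0,0,0,0,0,1],[0,0,0,0,0,0,0.3],[0,0,0,0,0,0,-0.3],[0,0,0,0,0,0,-0.3],[0,0,0,0,0,0,-0.3]]}}

```text
clock: 5.55
position: [485.0, 20.6, 177.0]
ee_rot: [[-0.169, 0.001, -0.986], [0.986, -0.002, -0.169], [-0.002, -1.0, -0.0]]
force: [0.3, 0.3, -0.4]
grip_width: 55.5
```

```bash
python3 go.py 484.2 20.8 176.5 189
python3 - <<'E'
from station import arm
import cv2,pickle
s=arm.get_state();f=arm.grab_frame("wrist");cv2.imwrite("pics/w3.png",f["pixels"])
E
```

```text
shift [0.4 0.5 0.7] rot [ 0.     0.013 -0.002] pos [485.   20.6 177. ] F [ 0.3  0.3 -0.4] w 55.5 clk 5.55 j [ 22.  11. -23.   0. -55. -12.]
yaw -170.27
```

View pics/w3.png

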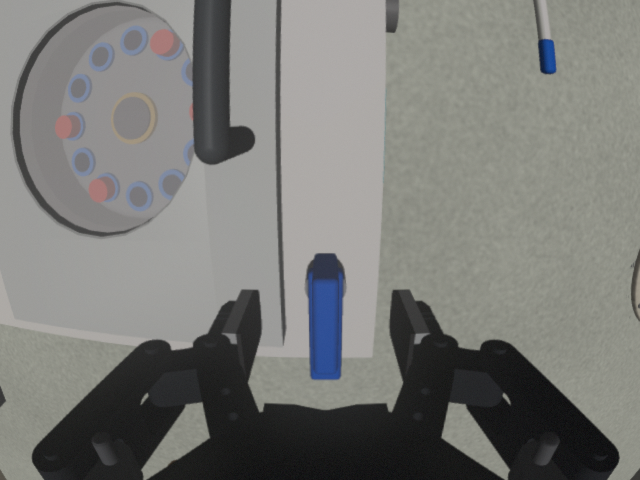

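The turnbutton is now parallel to the front edge and clear of the lid: the blade is at column 326 and the lid edge at column 280. Next I'll rise and go over the handle.

{"fn": "drive_tool", "kwargs": {"rows": [[0,-20,0,0,0,0,-0.4],[0,-45,0,0,0,0,-0.4],[0,-65,0,0,0,0,-0.4],[0,-70,0,0,0,0,-0.4],[0,-70,0,0,0,0,-0.4]]}}

```text
clock: 6.1
position: [485.0, 20.9, 247.3]
ee_rot: [[-0.169, 0.002, -0.986], [0.986, -0.001, -0.169], [-0.001, -1.0, -0.002]]
force: [0.3, 0.4, 0.1]
grip_width: 59.5
```

```bash
python3 go.py 539.5 -87 250 189.4
```

```text
shift [-115.5   -2.5  -35.5] rot [ 0.002  0.006 -0.001] pos [485.   20.9 247.3] F [0.3 0.4 0.1] w 59.5 clk 6.1 j [ 22.   8. -17.   0. -65. -12.]
yaw -170.28
```

{"fn": "drive_tool", "kwargs": {"rows": [[-20,-2,-6,0,0.006,0,-0.4],[-50,-2,-15,0,0.006,0,-0.4],[-80,-2,-25,0,0.006,0,-0.4],[-105,-2,-32,0,0.006,0,-0.4],[-115,-2,-35,0,0.006,0,-0.4],[-115.5,-2,-35.5,0,0.006,0,-0.4],[-115.5,-2,-35.5,0,0.006,0,-0.4]]}}

```text
clock: 6.8
position: [539.0, -86.6, 248.6]
ee_rot: [[-0.163, 0.0, -0.987], [0.987, -0.001, -0.163], [-0.001, -1.0, 0.0]]
force: [-0.7, 0.0, -0.3]
grip_width: 59.8
```

```bash
python3 go.py 539.5 -87 181 189.4
python3 - <<'E'
from h import *
from station import arm
s=arm.get_state();f=arm.grab_frame("wrist");cv2.imwrite("pics/w4.png",f["pixels"])
def L(p,x=618,y=-43.5,a=np.radians(9.4)):return [x+np.cos(a)*p[0]-np.sin(a)*p[1],y+np.sin(a)*p[0]+np.cos(a)*p[1],p[2]]
for p in((-85,15,202),(-85,-30,202),(-85,-75,202)):print(wproj(s,f,L(p)))
E
```

```text
shift [-0.4 67.6 -0.5] rot [-0.    -0.001 -0.001] pos [539.  -86.6 248.6] F [-0.7  0.  -0.3] w 59.8 clk 6.8 j [  8.  14.  -9.   0. -67.   1.]
yaw -170.63
[325.2 331.2]
[325.2 261.5]
[325.2 179.9]
```

View pics/w4.png

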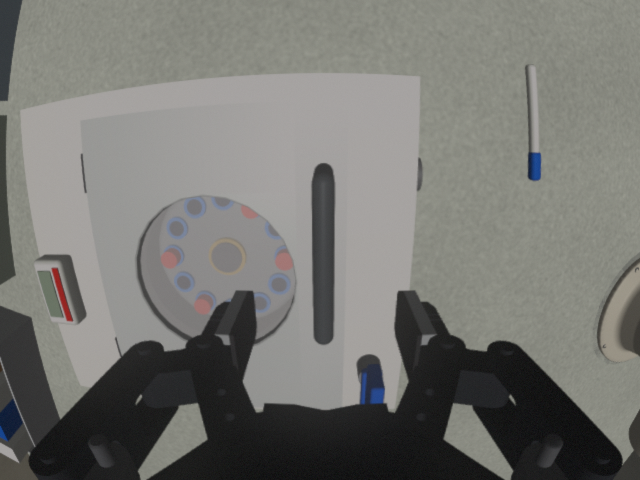

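The bar is at column 323 (rows 165–345), centred between the fingers, so I'll descend and grip.

{"fn": "drive_tool", "kwargs": {"rows": [[0,20,-0.8,0,0,0,-0.4],[0,45,-0.8,0,0,0,-0.4],[0,60,-0.8,0,0,0,-0.4],[0,67,-0.8,0,0,0,-0.4],[0,67.5,-0.8,0,0,0,-0.4],[0,67.5,-0.8,0,0,0,-0.4]], "grip_force": 70}}

```text
clock: 7.45
position: [540.3, -85.8, 182.3]
ee_rot: [[-0.164, 0.002, -0.986], [0.986, -0.001, -0.164], [-0.001, -1.0, -0.002]]
force: [0.4, -0.6, 0.8]
grip_width: 59.7
```

{"fn": "drive_tool", "kwargs": {"rows": [[0,0,0,0,0,0,0.3],[0,0,0,0,0,0,1],[0,0,0,0,0,0,1],[0,0,0,0,0,0,1],[0,0,0,0,0,0,1],[0,0,0,0,0,0,1],[0,0,0,0,0,0,1]]}}

```text
clock: 8.15
position: [540.1, -85.9, 182.9]
ee_rot: [[-0.164, 0.002, -0.986], [0.986, -0.001, -0.164], [-0.002, -1.0, -0.002]]
force: [-2.7, 2.1, 5.4]
grip_width: 9.7
```

```bash
python3 go.py 539.5 -87 181 189.4
python3 - <<'E'
from h import *
from station import arm
f=arm.grab_frame("scene");cv2.imwrite("pics/s5.png",cv2.resize(f["pixels"][170:370,230:430],None,fx=3,fy=3))
f=arm.grab_frame("wrist");cv2.imwrite("pics/w5.png",f["pixels"])
E
```

```text
shift [-1.   1.9  0.8] rot [ 0.002  0.001 -0.002] pos [540.1 -85.9 182.9] F [-2.7  2.1  5.4] w 9.7 clk 8.15 j [  8.  17. -15.   0. -58.   1.]
yaw -170.53
```

View pics/s5.png

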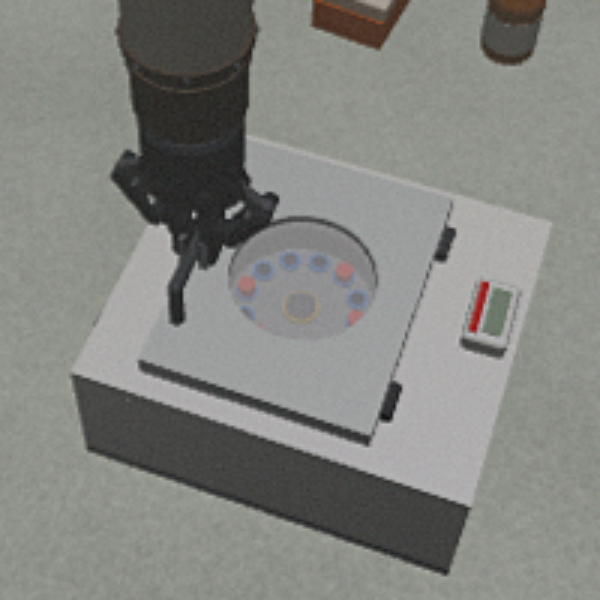

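View pics/w5.png

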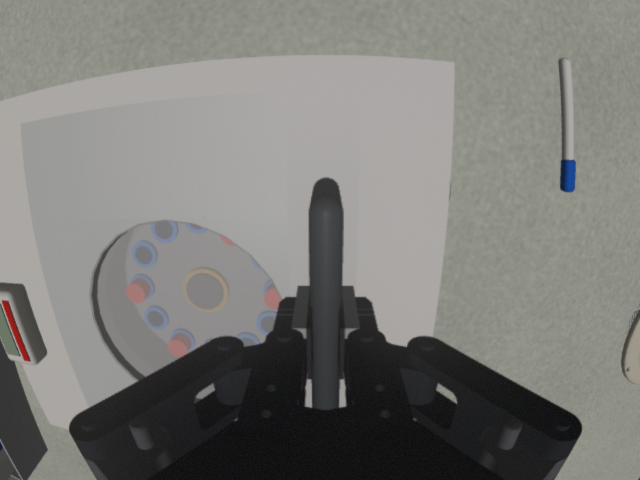

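Grip confirmed (9.7 mm on the bar). Now I'll work out the lifting arc.

```bash
cat > arc.py <<'E'
from h import *
from station import arm
s=arm.get_state()
a0=np.arctan2(62,175);r=np.hypot(62,175);P0=np.array([540.1,-85.9,182.9]);a=np.radians(9.4);ex=np.array([np.cos(a),np.sin(a),0])
P=np.array(s["position"]);d=(P-P0);dx,dz=d@ex,d[2]
# angle estimate from measured TCP, radius check
bx,bz=-175+dx,62+dz
print("theta",np.degrees(np.arctan2(bz,-bx)-a0).round(2),"radius",np.hypot(bx,bz).round(1),"F",np.round(s["force"],1),"w",round(s["grip_width"],2),"clk",s["clock"],"rotdev",Ro.from_matrix(down(189.47).T@np.array(s["ee_rot"])).as_rotvec().round(3))
th0=np.degrees(np.arctan2(bz,-bx)-a0)
import sys
R0=np.array(s["ee_rot"])
for th in map(float,sys.argv[1:]):
    t=np.radians(th)+a0
    W=P0+ex*(175-r*np.cos(t))+np.array([0,0,r*np.sin(t)-62]);print(th,(R0.T@(W-P)).round(1))
E
python3 arc.py 1 3 5 7 9 11 13 15
```

```text
theta 0.02 radius 185.6 F [-3.4  1.2  6.1] w 9.53 clk 8.25 rotdev [-0.002  0.     0.002]
1.0 [-0.  -3.  -1.1]
3.0 [-0.  -9.  -3.5]
5.0 [ -0.  -14.9  -6. ]
7.0 [ -0.1 -20.8  -8.9]
9.0 [ -0.1 -26.5 -11.9]
11.0 [ -0.1 -32.2 -15.1]
13.0 [ -0.1 -37.7 -18.5]
15.0 [ -0.1 -43.1 -22. ]
```

{"fn": "drive_tool", "kwargs": {"rows": [[0,-3,-1.1,0,0,0,1],[0,-9,-3.5,0,0,0,1],[0,-14.9,-6,0,0,0,1],[0,-20.8,-8.9,0,0,0,1],[0,-26.5,-11.9,0,0,0,1],[0,-32.2,-15.1,0,0,0,1],[0,-37.7,-18.5,0,0,0,1],[0,-43,-22,0,0,0,1]]}}

```text
clock: 9.05
position: [561.1, -82.4, 226.5]
ee_rot: [[-0.164, 0.0, -0.986], [0.986, -0.001, -0.164], [-0.001, -1.0, 0.0]]
force: [-4.2, -0.6, -2.0]
grip_width: 9.5
```

```bash
python3 arc.py 15 17 19 21 23 25 27 29 31
python3 - <<'E'
from h import *
from station import arm
f=arm.grab_frame("scene");cv2.imwrite("pics/s6.png",cv2.resize(f["pixels"][170:370,230:430],None,fx=3,fy=3))
E
```

```text
theta 14.98 radius 186.5 F [-4.2 -0.6 -2. ] w 9.51 clk 9.05 rotdev [0.    0.    0.001]
15.0 [-0.1  0.4 -0.7]
17.0 [-0.1 -4.9 -4.5]
19.0 [ -0.1 -10.   -8.4]
21.0 [ -0.1 -15.  -12.6]
23.0 [ -0.1 -19.9 -16.9]
25.0 [ -0.1 -24.6 -21.3]
27.0 [ -0.1 -29.1 -25.9]
29.0 [ -0.1 -33.5 -30.7]
31.0 [ -0.1 -37.7 -35.6]
```

View pics/s6.png

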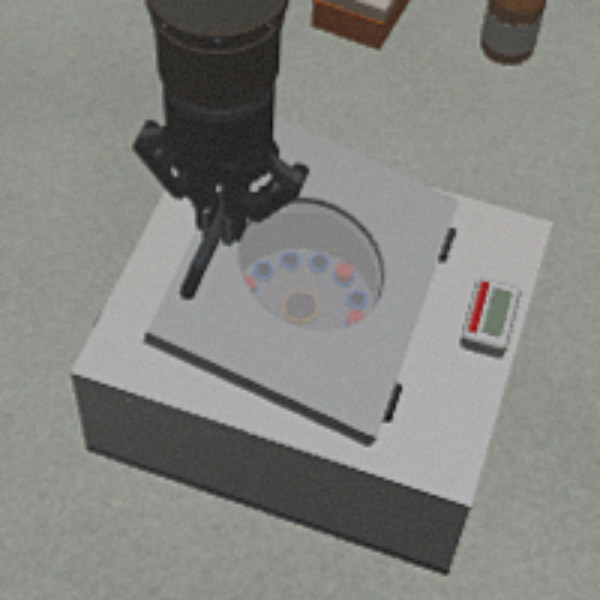

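The lid is rising with the gripper and forces are small, so I'll continue along the arc.

{"fn": "drive_tool", "kwargs": {"rows": [[0,-4.9,-4.5,0,0,0,1],[0,-10,-8.4,0,0,0,1],[0,-15,-12.6,0,0,0,1],[0,-19.9,-16.9,0,0,0,1],[0,-24.6,-21.3,0,0,0,1],[0,-29.1,-25.9,0,0,0,1],[0,-33.5,-30.7,0,0,0,1],[0,-37.7,-35.6,0,0,0,1]]}}

```text
clock: 9.9
position: [596.0, -76.6, 266.7]
ee_rot: [[-0.165, -0.001, -0.986], [0.986, -0.002, -0.165], [-0.002, -1.0, 0.001]]
force: [-6.4, -0.9, -0.7]
grip_width: 9.4
```

```bash
python3 arc.py 31 33 35 37.5 40 42.5 45 47.5 50
```

```text
theta 31.41 radius 187.8 F [-6.4 -0.9 -0.7] w 9.43 clk 9.9 rotdev [ 0.001 -0.     0.002]
31.0 [-0.   2.5 -0.3]
33.0 [-0.  -1.5 -5.4]
35.0 [ -0.1  -5.4 -10.6]
37.5 [ -0.1  -9.9 -17.3]
40.0 [ -0.1 -14.2 -24.2]
42.5 [ -0.1 -18.2 -31.2]
45.0 [ -0.1 -21.8 -38.5]
47.5 [ -0.1 -25.2 -45.8]
50.0 [ -0.2 -28.2 -53.4]
```

{"fn": "drive_tool", "kwargs": {"rows": [[0,-2,-5.4,0,0,0,1],[0,-5.4,-10.6,0,0,0,1],[0,-9.9,-17.3,0,0,0,1],[0,-14.2,-24.2,0,0,0,1],[0,-18.2,-31.2,0,0,0,1],[0,-21.8,-38.5,0,0,0,1],[0,-25.2,-45.8,0,0,0,1],[0,-28.2,-53.4,0,0,0,1]]}}

```text
clock: 10.7
position: [648.3, -68.1, 299.3]
ee_rot: [[-0.165, 0.001, -0.986], [0.986, -0.004, -0.165], [-0.004, -1.0, -0.001]]
force: [-8.3, 2.4, 11.4]
grip_width: 9.7
```

```bash
python3 arc.py 50
python3 - <<'E'
from h import *
from station import arm
d={}
for n in("scene","top","wrist"):
    f=arm.grab_frame(n);d[n]=f
s=arm.get_state();pickle.dump((s,d),open("f7.pkl","wb"))
cv2.imwrite("pics/s7.png",cv2.resize(d["scene"]["pixels"][170:370,230:430],None,fx=3,fy=3))
cv2.imwrite("pics/t7.png",cv2.resize(d["top"]["pixels"][110:300,260:450],None,fx=3.1,fy=3.1))
cv2.imwrite("pics/w7.png",d["wrist"]["pixels"])
E
```

```text
theta 50.37 radius 190.0 F [-8.3  2.4 11.4] w 9.69 clk 10.7 rotdev [-0.001 -0.001  0.004]
50.0 [ 0.1  4.5 -0.4]
```

View pics/s7.png

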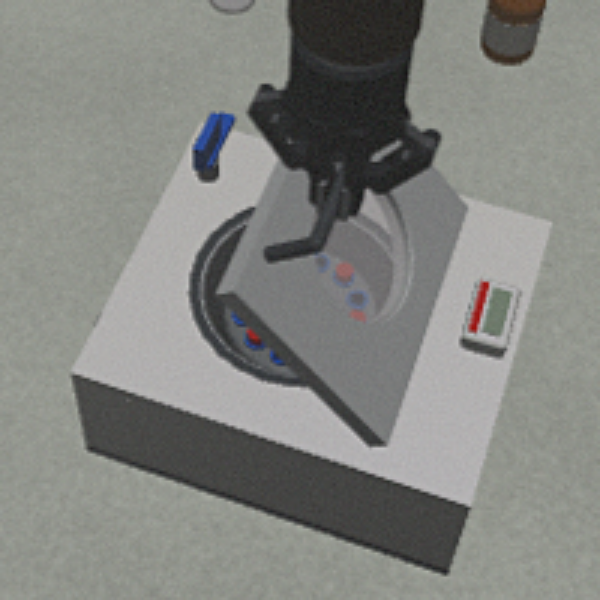

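View pics/t7.png

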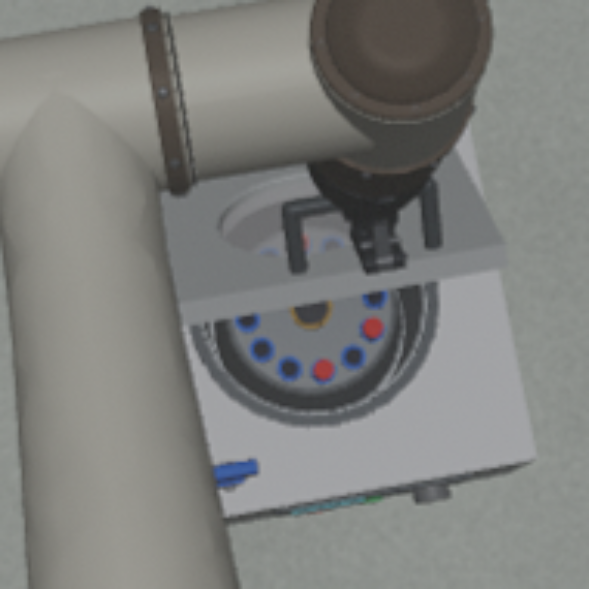

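View pics/w7.png

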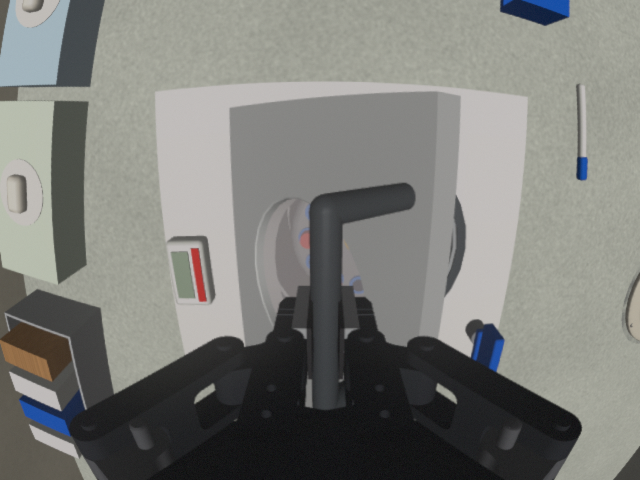

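The scene view shows the lid open with its front-right corner near crop (222,292). The turnbutton lies along the front edge and the timer hasn't moved. I'll check the lid angle from the corner pixels.

Run:
```python
from h import *
s,d=pickle.load(open("f7.pkl","rb"))
def L(p,x=618,y=-43.5,a=np.radians(9.4)):return [x+np.cos(a)*p[0]-np.sin(a)*p[1],y+np.sin(a)*p[0]+np.cos(a)*p[1],p[2]]
def lid(fx,y,fz,th):
    t=np.radians(th);return L((90-fx*np.cos(t)+fz*np.sin(t),y,140+fx*np.sin(t)+fz*np.cos(t)))
f=d["scene"];g=d["top"]
for th in(44,47,50,53,56):
    c=lambda p:((np.array(proj(f,p))-[230,170])*3+1).round(0)
    ct=lambda p:((np.array(proj(g,p))-[260,110])*3.1+1).round(0)
    print(th,"scene: FR top",c(lid(190,-120,18,th)),"FR bot",c(lid(190,-120,0,th)),"bar R end",c(lid(175,-75,62,th)),"| top: FRtop",ct(lid(190,-120,18,th)),"FRbot",ct(lid(190,-120,0,th)),"| wrist FRtop",wproj(s,d["wrist"],lid(190,-120,18,th)),"FRbot",wproj(s,d["wrist"],lid(190,-120,0,th)),"barR",wproj(s,d["wrist"],lid(175,-75,62,th)))
```

```text
44 scene: FR top [213. 293.] FR bot [197. 298.] bar R end [292. 243.] | top: FRtop [510. 273.] FRbot [511. 295.] | wrist FRtop [467.8  93.3] FRbot [481.9  97.5] barR [380.2 200.8]
47 scene: FR top [224. 291.] FR bot [206. 295.] bar R end [305. 243.] | top: FRtop [509. 260.] FRbot [510. 283.] | wrist FRtop [456.3  90.7] FRbot [474.   95.2] barR [358.  202.8]
50 scene: FR top [235. 290.] FR bot [216. 293.] bar R end [317. 243.] | top: FRtop [508. 246.] FRbot [510. 270.] | wrist FRtop [442.3  87.9] FRbot [464.1  92.8] barR [333.7 204.8]
53 scene: FR top [246. 289.] FR bot [227. 292.] bar R end [330. 245.] | top: FRtop [507. 232.] FRbot [509. 256.] | wrist FRtop [425.8  85.1] FRbot [452.   90.2] barR [307.6 206.7]
56 scene: FR top [258. 289.] FR bot [238. 290.] bar R end [344. 246.] | top: FRtop [505. 217.] FRbot [507. 243.] | wrist FRtop [406.5  82.2] FRbot [437.6  87.4] barR [280.1 208.4]
```

Run:
```python
from h import *
s,d=pickle.load(open("f7.pkl","rb"))
a=cv2.resize(d["scene"]["pixels"][230:330,290:380],None,fx=6,fy=6,interpolation=cv2.INTER_CUBIC)
cv2.imwrite("pics/s7c.png",a)
```

```text
(no output)
```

View pics/s7c.png

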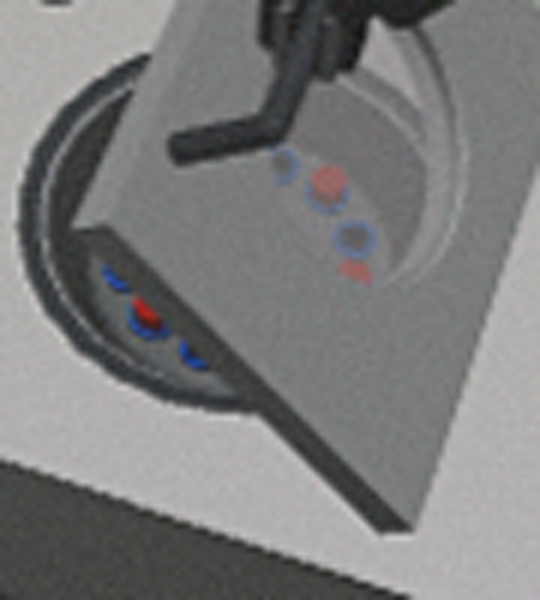

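All three views put the lid at 49.5–51°. I'll hold, and check that it is still.

{"fn": "drive_tool", "kwargs": {"rows": [[0,0,0,0,0,0,1],[0,0,0,0,0,0,1],[0,0,0,0,0,0,1],[0,0,0,0,0,0,1],[0,0,0,0,0,0,1],[0,0,0,0,0,0,1],[0,0,0,0,0,0,1],[0,0,0,0,0,0,1]]}}

```text
clock: 11.65
position: [650.4, -67.7, 300.5]
ee_rot: [[-0.166, 0.008, -0.986], [0.986, -0.004, -0.166], [-0.005, -1.0, -0.007]]
force: [-1.7, -0.9, -1.4]
grip_width: 9.8
```

```bash
python3 arc.py 50
python3 - <<'E'
from h import *
from station import arm
print(np.round(arm.get_state()["joint_velocities"],2))
f=arm.grab_frame("scene");cv2.imwrite("pics/s8.png",f["pixels"])
cv2.imwrite("pics/s8c.png",cv2.resize(f["pixels"][230:330,290:380],None,fx=6,fy=6,interpolation=cv2.INTER_CUBIC))
E
```

```text
theta 51.09 radius 190.4 F [-1.7 -0.9 -1.4] w 9.75 clk 11.65 rotdev [-0.007 -0.001  0.005]
50.0 [0.1 5.7 1.8]
[-0.09 -0.06 -0.03 -0.07 -0.   -0.03]
```

View pics/s8c.png

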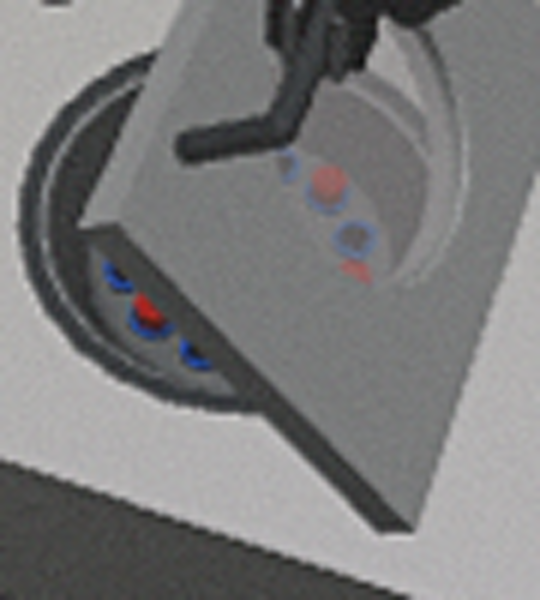

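View pics/s8.png

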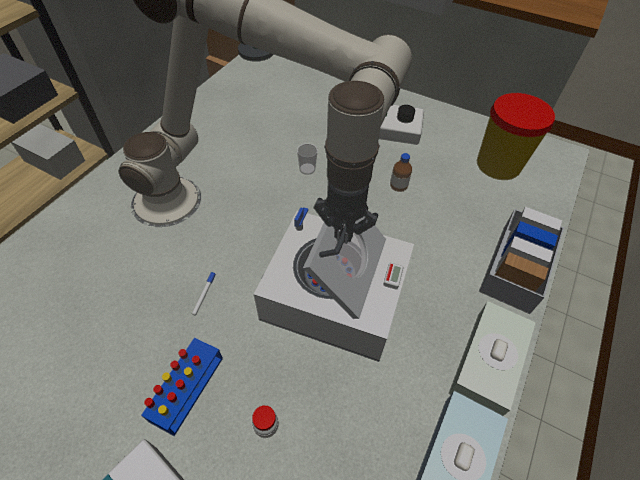

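```bash
python3 arc.py
python3 - <<'E'
from station import arm
arm.job_done()
E
```

```text
theta 51.08 radius 190.4 F [-2.  -1.  -1.3] w 9.34 clk 11.7 rotdev [-0.007 -0.001  0.005]
the job is handed in; nothing more can be done
```

I turned the blue turnbutton a quarter turn outwards, then lifted the lid by its handle and handed the job in at 11.7 s. The arm is still holding the lid at about 51°.

- **Turnbutton:** it lies along the front edge, pointing left and clear of the lid. I estimate about 1.57 rad from the gripper's turn, and the wrist picture agrees.
- **Lid angle:** the arm's position gave 51.1° at hand-in. The lid corner in the last scene picture gave about 51°. Before the final hold, the three camera views gave 49.5–51°.
- **Drift:** the lid crept about 1° further open during the 0.8 s hold, then stood still. Joint speeds were near zero and the force on the tool was about 2.6 N.
- **Disagreement:** the gripper's distance from the hinge grew from 185.6 to 190.4 mm during the lift. The bar probably slipped a few millimetres along the pads, or my hinge estimate is slightly off. The grip held throughout (9.3–9.8 mm opening).
- **Other objects:** they look unmoved in the last scene picture, judged by eye. The highest force I read was about 14 N.

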